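Drag the tray of cheese bars home into its docking frame

TASK

Hook your fingertips behind the far lip of the steel tray of cheese bars and drag it gently towards the robot, between the guide rails and against the sprung buffer, until the catch springs up behind it. Pull no harder than it takes to engage the catch, leave the tray held there by the catch, and do not disturb the things standing around it.

Things in the scene. Friction and masses are not known exactly. Their poses are not given: they have to be found in the camera images.
- lip_mid (a point): middle of the outer upper edge of the steel tray's far lip (away from the robot). A flat lip, 4 mm thick, its top 55 mm above the table, runs round the rim and stands out 10 mm from every wall, 170 mm over the lips. Axes: x from near to far lip, y along the far lip, z up; the tray's centre is 85 mm back along -x
- tray: open steel pan, 150 x 150 mm over its walls, 55 mm high, packed with four cream cheese bars, 0.6 to 0.9 kg in all; origin under its centre, on the table; axes as for its lip. It starts with its near end in the mouth of the guide rails and slides on the table with a few newtons
- far_lip: the tray's far wall with the lip on it, part of the tray; same origin and axes as the tray. This is the part to hook behind, from outside
- dock: docking frame fixed on the table: two steel guide rails along x, 20 mm high, 162 mm apart inside, parallel from x = -195 to -80 mm, then flaring outwards up to x = -32 mm. Origin on the table midway between the rails' lines; x points along the rails away from the robot, z up: the tray is dragged along -x of this frame
- rail_mouth (a point): point on the table midway between the rails where they begin to flare (x = -80 mm in the frame, same axes). An adjustable stop between the rails carries the catch and, at its near end, a sprung rubber buffer. It is clamped anywhere in a 30 mm range, not measured: latched, the tray's centre lies 0 to 36 mm beyond this point along +x; feel (or see) where
- catch_zone (a point): point on the table on the frame's centre line (x = +15 mm in the frame, same axes); the catch's upright face is within 15 mm of it along x. The sprung buffer (130 mm wide, 11 to 33 mm above the table) meets the tray's near wall 4 mm before the catch comes free; spring 2.5 N per mm. With friction the pull as the catch comes free is about 12 to 17 N; a pull over 25 N is too hard
- catch (a joint): sprung steel wedge 30 mm wide, 35 mm long on the frame's centre line, ramp on its far side, upright face on its near side. 0 = up, 10 mm above the table; about 0.010 (m) = pressed down, as it is at the start, with the tray on it. Once the tray's far wall has passed its upright face it springs up behind that wall, under the far lip, and holds the tray against the buffer
- cheese_bar: a loose cream cheese bar, 130 x 34 x 34 mm, lying beside the frame; origin under its centre; leave alone
- pot: open steel cup, 76 mm across and 75 mm high; origin under its centre; leave alone
- jar: yellow jar with a white cap, 66 mm across and 100 mm high; origin under its centre; leave alone
Mind the look-alikes: they are no part of the job. Leave any orange look-alike of the tray alone.

How it is judged:
On the way, in this order (a step that is already met when the one before it is completed fails the run):
1. the tray is being dragged by its far lip: the fingers bear on the far wall or lip, and the tray has come at least 15 mm nearer (contact force between the fingers and far_lip above 0.5 N and distance of tray from where it was at the start of the episode above 0.015 m and x of tray in the frame of dock below 0.05 m).
2. the catch has sprung up behind the tray (value of joint catch below 0.003 m and x of tray in the frame of dock below -0.035 m), for 0.2 s.
At the end, for the whole second after the job is handed in: The catch is up (within 3 mm) behind the tray's far wall, the tray stands flat (within 0.03 rad) and in line (within 0.1 rad) between the guides, its centre between x = -95 and -35 mm in the docking frame, and is at rest (all of step 2 and x of tray in the frame of dock above -0.095 m and angle between the x axis of tray and the x axis of dock, either way round below 0.1 rad and angle between tray's own z axis and vertical below 0.03 rad and linear speed of tray below 0.01 m/s); the robot touches nothing.
It fails at once if the fingers press or pull on the tray with more than 25 N (contact force between the fingers and tray above 25 N).
It fails at once if the tray is tipped or lifted (angle between tray's own z axis and vertical above 0.2 rad or height (world z) of tray above 0.03 m).
It fails at once if a bystander is moved by more than 20 mm (distance of any of cheese_bar, pot, jar from where it was at the start of the episode above 0.02 m).
It also fails if it takes over 40 s, if anything falls off the work surface, if the arm or the gripper's body presses on something with over 40 N, if the wrist force passes 120 N, or if a joint passes its speed limit or range.

ROBOT

A 6-joint arm with a two-finger parallel gripper is mounted at the origin on the work surface. World frame = base frame: x ahead of the robot, y to its left, z up, the work surface at z = 0. Lengths are in m, angles in rad, forces in N, time in s.
With the tool pointing down it reaches from about 0.375 to 0.925 m from the base axis. Payload 5.7 kg.
Tool frame: the origin (TCP) lies midway between the tips of the shut fingers; the grasp point (between the pads) lies 19 mm behind it; z points along the fingers, y is the line along which they close (so a half turn about z gives the same grasp; the last joint's range is limited). The gripper opens to 88 mm and grips with 3 to 60 N. Pads are 20 mm wide; open, the fingers measure 115 mm over their backs; the gripper's body (75 mm by 178 mm) begins 61 mm behind the grasp point.
Start: joints at [-1.293, 0.359, 1.51, -0, 1.272, -0.115], TCP at [0.23, -0.554, 0.223] pointing down, gripper open.
Joint ranges: [-2.97, 2.97], [-1.01, 2.36], [0.21, 2.38], [-0.96, 4.11], [0.2, 2.71], [-2.98, 2.98]. Speed limits (rad/s): [2.39, 2.39, 3.14, 3.14, 3.14, 3.14].

INTERFACE

Orientations are given as a unit quaternion [x, y, z, w].
In Python, from bench import move_ptp, servo_line, goto_joints, move_gripper, sleep, inverse_kinematics, capture, PlanningError, close_job, spot_in, silhouettes, current_clock, current_joint_pos, current_qvel, current_joint_torque, current_position, current_orientation, current_force, current_torque, current_finger_gap, current_grip_force gives the robot as it stands. Calls block until the motion is done:
- move_ptp(position, orientation): joint-space move of the TCP to a pose.
- servo_line(position, orientation=None, rate=0.15, contact_N=None): straight line of the TCP; orientation=None keeps the orientation; rate is the mean speed in m/s. With contact_N (N) it stops when the force on the tool has changed by that much, and returns True; else False.
- goto_joints(angles): joint-space move.
- move_gripper(opening): finger opening in m; the grip force is fixed at half the most; returns when the fingers have stopped.
- sleep(seconds).
- inverse_kinematics(position, orientation): joint angles nearest the present ones, or None.
- capture(name): name is "scene" or "top" or "wrist"; returns a dict with "image" (384x512x3 uint8, blue, green, red), "range_z" (384x512 float32, m along the optical axis (not along the pixel's ray), 0 where there is no reading), "intrinsics" (3x3 intrinsics, pixels), "R" (3x3) and "t" (3): a world point X has camera coordinates R X + t. Camera axes: x right, y down, z forward; pixel columns grow to the right and rows downward; lengths in m; the calibration is good to about 2 mm. The wrist camera is an equidistant fisheye: a pixel r from the principal point sees the ray r / f radians off the axis. A picture is of the moment at which its call begins.
A pose or a line that the arm cannot do raises PlanningError and nothing moves.
- close_job(): hands the job in; it is judged then, once.
Trained networks look in the newest picture that a camera, given by its name, has taken for a name from the list of things; names that differ only in an ending like _2 or _b are one class to them, and where a whole thing is asked for, a point or a joint stands for the part that bears it (a point fixed in the world has none). Each returns a list of dicts, best first, with "conf" (0 to 1); they miss things now and then, are a little off and sometimes report something else, mostly with a low value. They report only what shows in the picture. A call takes as long as a camera call. They do not tell look-alikes from the thing itself.
- spot_in(camera, query): "xy" ([column, row] in pixels, amid what is visible of it).
- silhouettes(camera, query): "region" (384x512 bool, what is visible of it) and "xy" ([column, row] in pixels, amid what is visible of it).
Readings, each from a call of its own:
- current_clock(): time.
- current_joint_pos(): joint angles.
- current_qvel(): joint speeds.
- current_joint_torque(): joint torques, N m.
- current_position(): TCP position.
- current_orientation(): TCP orientation.
- current_force(): force on the tool from outside, world axes, zero at the start.
- current_torque(): the same for the moment, N m.
- current_finger_gap(): finger opening in m.
- current_grip_force(): force on a finger pad.
Only numpy, scipy, OpenCV 4.12 (cv2) and the standard library are available. Lean on these libraries where they do the work, as an engineer would, in place of code of your own. Each camera call takes 0.05 s, during which the arm holds its last target. There are 200 camera calls.

## Working session

There is one attempt and no reset: what is moved stays moved. The work goes in short steps, each a Python script; the robot and the scene stay as the last script left them, time stands still between calls to the robot, and variables do not carry over. Pictures are saved under pics/ and viewed, at most 10 in all, crops included, and the job is handed in when it is done.

```bash
mkdir -p pics
cat > h.py <<'E'
import numpy as np, cv2
from bench import *
def world(c,u,v,r=2):
    p=c["range_z"][max(0,int(v)-r):int(v)+r+1,max(0,int(u)-r):int(u)+r+1]; z=np.median(p[p>0])
    K=c["intrinsics"]; X=np.array([(u-K[0,2])/K[0,0]*z,(v-K[1,2])/K[1,1]*z,z])
    return c["R"].T@(X-c["t"])
def cloud(c):
    K=c["intrinsics"]; z=c["range_z"]; v,u=np.indices(z.shape)
    X=np.stack([(u-K[0,2])/K[0,0]*z,(v-K[1,2])/K[1,1]*z,z],-1)
    W=(X-c["t"])@c["R"]; W[z<=0]=np.nan; return W
E
python3 - <<'E'
from h import *
np.set_printoptions(precision=3,suppress=True)
ims=[]
for n in("top","scene"):
    c=capture(n); ims.append(c["image"])
    for q in("tray","far_lip","dock","catch","cheese_bar","pot","jar"):
        for d in spot_in(n,q)[:3]:
            try: print(n,q,round(d["conf"],2),np.round(d["xy"]),world(c,*d["xy"]))
            except Exception as e: print(n,q,d,e)
    cv2.imwrite(f"pics/{n}.png",c["image"])
E
```

```text
top tray 0.95 [228. 122.] [0.826 0.137 0.041]
top tray 0.77 [142. 182.] [0.645 0.355 0.042]
top tray 0.65 [307. 209.] [ 0.59  -0.084  0.042]
top far_lip 0.84 [306. 181.] [ 0.663 -0.078  0.051]
top far_lip 0.72 [213. 104.] [0.874 0.18  0.045]
top far_lip 0.66 [128. 206.] [0.579 0.383 0.038]
top dock 0.86 [304. 287.] [ 0.394 -0.079  0.032]
top catch 0.53 [375. 239.] [ 0.523 -0.27   0.004]
top cheese_bar 0.87 [230. 225.] [0.542 0.116 0.033]
top cheese_bar 0.47 [302. 288.] [ 0.391 -0.075  0.03 ]
top pot 0.92 [377. 244.] [ 0.512 -0.274  0.003]
top jar 0.72 [388. 193.] [ 0.629 -0.277  0.098]
scene tray 0.93 [219. 160.] [ 0.591 -0.084  0.043]
scene tray 0.9 [234. 289.] [0.828 0.137 0.041]
scene tray 0.87 [382. 279.] [0.64  0.37  0.044]
scene far_lip 0.89 [203. 183.] [ 0.671 -0.069  0.052]
scene far_lip 0.7 [402. 255.] [0.572 0.381 0.054]
scene far_lip 0.65 [234. 327.] [0.888 0.182 0.053]
scene dock 0.81 [263. 122.] [ 0.396 -0.086  0.003]
scene cheese_bar 0.81 [296. 195.] [0.561 0.121 0.033]
scene pot 0.82 [185. 112.] [ 0.502 -0.274  0.019]
```

View pics/top.png

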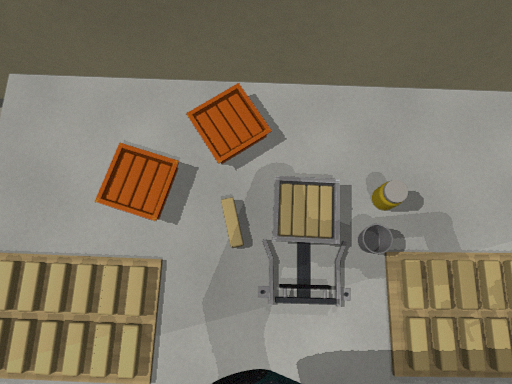

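Run:
```python
from h import *
np.set_printoptions(precision=4,suppress=True)
c=capture("top"); W=cloud(c)
# tray lips: height 0.05-0.06 near
s=W[(W[...,2]>.048)&(W[...,2]<.062)&(abs(W[...,0]-.59)<.13)&(abs(W[...,1]+.08)<.13)]
r=cv2.minAreaRect((s[:,:2]*1000).astype(np.float32)); print("tray lips",len(s),r)
# rails 
s=W[(W[...,2]>.014)&(W[...,2]<.024)&(W[...,0]<.56)&(W[...,0]>.3)&(abs(W[...,1]+.08)<.13)]
for side in(-1,1):
    q=s[((s[:,1]+.08)*side>.06)]
    for a in np.arange(.3,.56,.02):
        m=q[abs(q[:,0]-a)<.01]
        if len(m)>2: print(side,round(a,2),len(m),np.percentile(m[:,1],[5,50,95]))
m=s; print(s[:,0].min(),s[:,0].max())
```

```text
tray lips 1193 ((588.8903198242188, -80.21257781982422), (169.67327880859375, 170.2882080078125), 89.43574523925781)
-1 0.36 41 [-0.1719 -0.1671 -0.1467]
-1 0.38 36 [-0.1723 -0.1674 -0.1629]
-1 0.4 37 [-0.1726 -0.1672 -0.1627]
-1 0.42 35 [-0.1725 -0.1673 -0.1623]
-1 0.44 31 [-0.1703 -0.1672 -0.1625]
-1 0.46 34 [-0.1728 -0.1674 -0.1623]
-1 0.48 30 [-0.1799 -0.1731 -0.1683]
-1 0.5 34 [-0.1871 -0.181  -0.1759]
-1 0.52 12 [-0.1875 -0.1671 -0.1412]
-1 0.54 8 [-0.1534 -0.153  -0.1526]
-1 0.56 3 [-0.1531 -0.1529 -0.1526]
1 0.34 4 [-0.0002  0.0031  0.0066]
1 0.36 36 [-0.0004  0.0034  0.0074]
1 0.38 33 [0.0001 0.0031 0.0081]
1 0.4 36 [-0.017   0.0037  0.0087]
1 0.42 32 [0.0014 0.0055 0.0094]
1 0.44 28 [-0.0002  0.0046  0.0076]
1 0.46 31 [-0.0001  0.0055  0.012 ]
1 0.48 32 [0.0071 0.0136 0.0203]
1 0.5 32 [0.0156 0.0221 0.0277]
1 0.52 4 [-0.0132  0.0057  0.0249]
0.3481143328631646 0.5572426237102296
```

The steel tray is at about (307,209) in the top view, with its near end in the rails' mouth. The rails run over (265–345, 240–300), and the jar and pot are at right. The two orange trays are decoys. I measure the tray centre at (0.589, -0.080) and the rails' centre line at y ≈ -0.082. The lip size of 170 mm matches the task sheet. I'll tilt the fingers 30° so the tips bear on the wall low down, under the lip.

```bash
cat >> h.py <<'E'
from scipy.spatial.transform import Rotation as Ro
s_,c_=np.sin(np.pi/6),np.cos(np.pi/6)
def q(sgn):
    z=np.array([-s_,0,-c_]); y=np.array([0,sgn,0.]); return Ro.from_matrix(np.stack([np.cross(y,z),y,z],1)).as_quat()
Y=-0.081
def tray():
    W=cloud(capture("top"))
    s=W[(W[...,2]>.048)&(W[...,2]<.060)&(W[...,0]>.37)&(W[...,0]<.69)&(abs(W[...,1]+.08)<.1)]
    return np.percentile(s[:,0],[.5,99.5]),np.percentile(s[:,1],[.5,99.5])
E
python3 - <<'E'
from h import *
np.set_printoptions(precision=3,suppress=True)
print(Ro.from_quat(current_orientation()).as_matrix(),current_finger_gap(),tray())
for sg in(1,-1): print(sg,inverse_kinematics([.71,Y,.25],q(sg)),inverse_kinematics([.71,Y,.016],q(sg)),inverse_kinematics([.56,Y,.016],q(sg)))
sg=min((1,-1),key=lambda k:np.abs(np.array(inverse_kinematics([.71,Y,.25],q(k)))-current_joint_pos()).max() if inverse_kinematics([.71,Y,.25],q(k)) is not None else 99)
print(sg); Q=q(sg); np.save("Q.npy",Q)
p=current_position(); servo_line([p[0],p[1],.27],rate=.1)
move_ptp([.71,Y,.25],Q); print(current_position(),current_clock())
servo_line([.71,Y,.10],rate=.15)
c=capture("scene"); cv2.imwrite("pics/s2.png",c["image"])
print(current_position(),current_force(),current_clock())
E
```

```text
[[ 0.924  0.383 -0.   ]
 [ 0.383 -0.924  0.   ]
 [ 0.    -0.    -1.   ]] 0.08782326311834843 (array([0.504, 0.674]), array([-0.165,  0.004]))
1 [-0.166  0.858  0.653 -0.099  2.146 -1.769] [-0.166  1.024  0.853 -0.085  1.781 -1.733] [-0.199  0.831  1.322 -0.099  1.504 -1.737]
-1 [-0.166  0.858  0.653 -0.099  2.146  1.373] [-0.166  1.024  0.853 -0.085  1.781  1.409] [-0.199  0.831  1.322 -0.099  1.504  1.405]
-1
[ 0.71  -0.082  0.25 ] 3.95
[ 0.711 -0.081  0.101] [0.455 0.922 1.353] 5.15
```

View pics/s2.png

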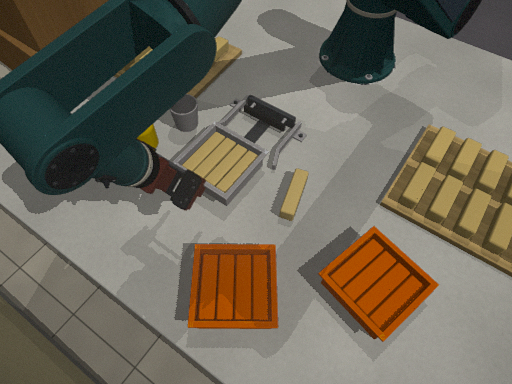

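The gripper, at (185,190), is just beyond the tray's far lip and well clear of the orange decoys. Next I descend, touch and drag.

Run:
```python
from h import *
np.set_printoptions(precision=3,suppress=True)
print(servo_line([.71,Y,.016],rate=.06,contact_N=5),current_position())
f0=np.array(current_force()); np.save("f0.npy",f0); print(f0)
hit=servo_line([.65,Y,.016],rate=.02,contact_N=2)
print("touch",hit,current_position(),current_force()-f0,tray(),current_clock())
if hit:
    x=current_position()[0]
    for i in range(6):
        x-=.005; r=servo_line([x,Y,.016],rate=.02,contact_N=8)
        print(r,current_position(),current_force()-f0)
        if r: break
print(tray(),current_clock())
```

```text
False [ 0.71  -0.081  0.017]
[-0.247  0.348  0.11 ]
touch True [ 0.674 -0.081  0.016] [1.196 0.034 1.907] (array([0.503, 0.521]), array([-0.091,  0.004])) 8.5083
False [ 0.669 -0.081  0.016] [ 3.524  0.234 -0.443]
False [ 0.663 -0.081  0.016] [ 1.783 -0.506 -0.705]
False [ 0.659 -0.081  0.016] [ 1.734 -0.081 -1.28 ]
False [ 0.654 -0.081  0.016] [ 2.21  -0.977 -1.383]
False [ 0.649 -0.081  0.016] [ 1.877 -0.181 -1.703]
False [ 0.644 -0.081  0.016] [ 2.105 -0.393 -1.329]
(array([0.473, 0.491]), array([-0.091,  0.003])) 10.9417
```

Run:
```python
from h import *
np.set_printoptions(precision=3,suppress=True)
f0=np.load("f0.npy")
print(servo_line([.60,Y,.016],rate=.025,contact_N=8),current_position(),current_force()-f0)
x=.60
for i in range(50):
    x-=.001; servo_line([x,Y,.016],rate=.01)
    F=np.mean([current_force()-f0 for _ in range(3)],0)
    if F[0]>3.5: print(round(x,3),current_position()[0].round(4),F)
    if F[0]>11: break
print(x,tray(),current_clock())
```

```text
False [ 0.6   -0.081  0.016] [ 1.783 -0.228 -1.515]
0.595 0.5949 [ 3.914  0.086 -0.944]
0.579 0.5788 [ 3.554 -0.145 -1.782]
0.567 0.5669 [ 3.568 -0.508 -1.67 ]
0.564 0.5639 [ 3.646  0.136 -2.166]
0.563 0.5629 [ 3.699 -0.528 -0.603]
0.562 0.5619 [ 3.78   0.315 -1.182]
0.56 0.5602 [ 3.702  0.067 -1.81 ]
0.559 0.5597 [ 5.901  0.049 -1.062]
0.558 0.5591 [ 6.411  0.722 -1.605]
0.557 0.5587 [ 6.776  1.042 -1.487]
0.556 0.5582 [ 7.712  0.712 -1.746]
0.555 0.5578 [ 9.445  0.804 -1.253]
0.554 0.5573 [10.055  0.796 -1.164]
0.553 0.5569 [11.948  2.335 -1.965]Traceback (most recent call last):
  File "<stdin>", line 11, in <module>
  File "h.py", line 19, in tray
    return np.percentile(s[:,0],[.5,99.5]),np.percentile(s[:,1],[.5,99.5])
           ~~~~~~~~~~~~~^^^^^^^^^^^^^^^^^^
    return _quantile_unchecked(
        a, q, axis, out, overwrite_input, method, keepdims, weights)
    return _ureduce(a,
                    func=_quantile_ureduce_func,
    ...<5 lines>...
                    overwrite_input=overwrite_input,
                    method=method)
    r = func(a, **kwargs)
    result = _quantile(arr,
                       quantiles=q,
    ...<2 lines>...
                       out=out,
                       weights=wgt)
    slices_having_nans = np.isnan(arr[-1, ...])
                                  ~~~^^^^^^^^^
IndexError: index -1 is out of bounds for axis 0 with size 0
```

The buffer was felt at TCP x ≈ 0.560, so the catch should come free near 0.556, at about 13–15 N. I'll pull on in half-millimetre steps.

Run:
```python
from h import *
np.set_printoptions(precision=3,suppress=True)
f0=np.load("f0.npy"); x=.553
for i in range(12):
    x-=.0005; servo_line([x,Y,.016],rate=.01); sleep(.05)
    F=np.mean([current_force()-f0 for _ in range(3)],0); a=current_position()[0]
    print(round(x,4),round(a,4),F)
    if F[0]>16.5 or a<.5554: break
sleep(.25)
c=capture("scene"); cv2.imwrite("pics/s3.png",cv2.resize(c["image"][60:230,120:340],None,fx=3,fy=3))
print(spot_in("scene","catch"),current_clock())
```

```text
0.5525 0.5568 [11.716  1.557 -0.913]
0.552 0.5566 [12.413  2.447 -0.722]
0.5515 0.5564 [13.616  2.229 -1.267]
0.551 0.5561 [14.051  2.232 -0.241]
0.5505 0.5559 [14.527  2.829 -1.412]
0.55 0.5555 [14.071  3.085 -0.097]
0.5495 0.5554 [14.492  2.623 -0.781]
0.549 0.5553 [15.617  3.624 -0.729]
[] 27.4
```

Run:
```python
from h import *
np.set_printoptions(precision=3,suppress=True)
f0=np.load("f0.npy")
for x in(.552,.555,.557,.558,.559):
    servo_line([x,Y,.016],rate=.02); sleep(.05)
    F=np.mean([current_force()-f0 for _ in range(3)],0); print(x,current_position()[0].round(4),F)
print(current_clock())
```

```text
0.552 0.5557 [10.165  1.484 -1.637]
0.555 0.5559 [ 6.974  1.228 -0.439]
0.557 0.5563 [ 2.355  1.054 -0.176]
0.558 0.5572 [ 0.409  0.145 -1.16 ]
0.559 0.5589 [-0.156 -0.945 -0.301]
29.0
```

The force fell to zero within about 1 mm of backing off, so the catch is holding the tray. I'll retreat and check with a picture.

Run:
```python
from h import *
np.set_printoptions(precision=3,suppress=True)
servo_line([.615,Y,.018],rate=.08); servo_line([.66,Y,.2],rate=.2)
c=capture("scene"); cv2.imwrite("pics/s4.png",cv2.resize(c["image"][60:230,120:340],None,fx=3,fy=3))
t=capture("top"); print(spot_in("top","tray")[:3],current_position(),current_force(),current_clock())
W=cloud(c); s=W[(W[...,2]>.049)&(W[...,2]<.06)&(W[...,0]>.37)&(W[...,0]<.6)&(abs(W[...,1]+.08)<.095)]
print(cv2.minAreaRect((s[:,:2]*1000).astype(np.float32)))
```

```text
[{'xy': [228.3, 122.5], 'conf': 0.58}] [ 0.659 -0.081  0.199] [ 0.407 -0.018  0.044] 31.0833
((471.88116455078125, -81.7315902709961), (171.70855712890625, 170.67237854003906), 0.09796933084726334)
```

View pics/s4.png

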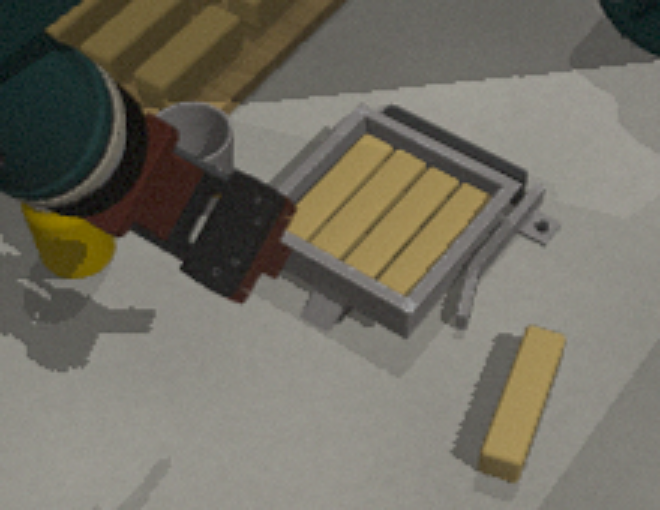

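The tray sits square between the rails, with its centre at x = 0.472 (dock x ≈ -0.075). It has not sprung back, and the stop's end shows behind the far wall at (325,310). The gripper is clear, and the cheese bar, pot and jar are still standing.

```bash
python3 -c "
from bench import *
print(close_job(),current_clock())"
```

```text
the job is handed in; nothing more can be done
the job is handed in; nothing more can be done
```

I dragged the tray in by its far wall until the catch engaged, with a measured peak pull of about 16 N. The robot let go and backed clear, and I handed the job in at about 31 s. The catch itself was hidden from view, so "latched" rests on the pull dropping to zero within about 2 mm of backing off and the tray staying put.

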